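# Find the tumbler's loose hold-down bolt and hold its cap open

### The arm

A 6-joint arm with a two-finger parallel gripper is mounted at the origin on the work surface. World frame = base frame: x ahead of the robot, y to its left, z up, the work surface at z = 0. Lengths are in m, angles in rad, forces in N, time in s.
With the tool pointing down it reaches from about 0.275 to 0.825 m from the base axis. Payload 4.9 kg.
Tool frame: the origin (TCP) lies midway between the tips of the shut fingers; the grasp point (between the pads) lies 19 mm behind it (bot.grip_depth is the distance from the TCP to the grasp point, in m); z points along the fingers, y is the line along which they close (so a half turn about z gives the same grasp; the last joint's range is limited). The gripper opens to 85 mm and grips with 20 to 120 N. Pads are 22 mm wide; open, the fingers measure 114 mm over their backs; the gripper's body (76 mm by 85 mm) begins 54 mm behind the grasp point. The pads swing forward as they close: fully open they stand 13 mm farther back than shut.
Start: joints at [1.035, 0.326, -0.193, 1.052, 0, 1.437], TCP at [0.215, 0.506, 0.231] pointing down, gripper open.
Joint ranges: [-2.65, 2.65], [-0.97, 1.79], [-1.3, 1.35], [-1.93, 2.1], [-1.47, 1.37], [-3.14, 3.14]. Speed limits (rad/s): [2.57, 2.57, 3.14, 3.14, 3.14, 3.14].

### API

Orientations are given as a unit quaternion [w, x, y, z].
In Python, from cell import bot gives the robot as it stands. Calls block until the motion is done:
- bot.move_pose(position, orientation): joint-space move of the TCP to a pose.
- bot.move_linear(position, speed=0.15, rotation=None, until_force=None): straight line of the TCP; rotation=None keeps the orientation; speed is the mean speed in m/s. With until_force (N) it stops when the force on the tool has changed by that much, and returns True; else False.
- bot.goto_joints(angles): joint-space move.
- bot.set_gripper(opening, grasp_force=None): opening from 0.0 (shut) to 1.0 (fully open); grasp_force is the grip in N (None keeps the last); returns when the fingers have stopped.
- bot.wait(seconds).
- bot.solve_ik(position, orientation): joint angles nearest the present ones, or None.
- bot.camera(name): name is "scene" or "top" or "wrist"; returns the picture (400x640x3 uint8, red, green, blue); there is no depth.
- bot.calibration(name): a dict with "mtx" (3x3 intrinsics, pixels), "extrinsics" (4x4, takes a point from world to camera coordinates); the wrist camera has in their place "hand_eye" (4x4, takes a point from camera to tool coordinates, whose origin is the TCP and whose axes are the flange's). Camera axes: x right, y down, z forward; pixel columns grow to the right and rows downward; lengths in m; the calibration is good to about 2 mm. A picture is of the moment at which its call begins: read the wrist's pose just before it. calibration takes no time and is no camera call.
A pose or a line that the arm cannot do raises bot.PlanningError and nothing moves.
- bot.close_job(): hands the job in; it is judged then, once.
Trained networks look in the newest picture that a camera, given by its name, has taken for a name from the list of things; names that differ only in an ending like _2 or _b are one class to them, and where a whole thing is asked for, a point or a joint stands for the part that bears it (a point fixed in the world has none). Each returns a list of dicts, best first, with "confidence" (0 to 1); they miss things now and then, are a little off and sometimes report something else, mostly with a low value. They report only what shows in the picture. A call takes as long as a camera call.
- bot.search_frame(camera, thing): "bbox" ([left, top, width, height] in pixels, round what is visible of it).
Readings, each from a call of its own:
- bot.read_clock(): time.
- bot.read_joint_positions(): joint angles.
- bot.read_joint_vel(): joint speeds.
- bot.read_joint_efforts(): joint torques, N m.
- bot.read_position(): TCP position.
- bot.read_tool_rot(): TCP orientation.
- bot.read_ft_force(): force on the tool from outside, world axes, zero at the start.
- bot.read_moment(): the same for the moment, N m.
- bot.read_gripper_width(): opening from 0.0 (shut) to 1.0 (fully open).
- bot.read_finger_force(): force on a finger pad.
Only numpy, scipy, OpenCV 4.12 (cv2) and the standard library are available. Lean on these libraries where they do the work, as an engineer would, in place of code of your own. Each camera call takes 0.05 s, during which the arm holds its last target. There are 200 camera calls.

### The job

One of the three capped hold-down bolts along the front of the tumbler drive has worked loose. Tap on the caps until you find the bolt that sinks under the tap, then lift that bolt's cap by its tab until it stands nearly upright and finish while still holding it there, so that the goldsmith can get a spanner on the bolt; the caps of the tight bolts stay shut, and the other things stay where they are.

Things in the scene. Friction and masses are not known exactly. Their poses are not given: they have to be found in the camera images.
- drive: Barrel-tumbler drive unit fixed on the bench, yaw within 0.25: grey frame 350 (x) x 430 (y) x 30 mm high, two black rollers along y, blue belt guard and motor. Origin: on the bench, y centre, 130 mm behind the front edge; x points away from the robot, z up. Three like capped hold-down bolts at own x -70, y +125, 0, -125 mm; front roller 80 mm behind them, 70 mm high.
- crown_left (a point): Centre of the flat crown (48 x 44 mm) of the left (+y end) bolt's flip cap, where to tap: 69 mm above the bench with the cap shut and the bolt not sunk. The cap sits on the bolt, so a tap on the crown pushes the bolt.
- tab_left (a point): Grip point of the left (+y end) cap's thumb tab: 16 mm wide (along the unit's y), 8 mm thick, sticking out 30 mm towards the robot; the point is mid width and thickness, 17 mm from the cap's front wall, 13 mm from the tip, 58 mm above the bench (28 above the frame) when shut. Turns with the cap. Pinched across its width by the fingertips, it turns between the pads as the cap swings.
- bolt_left (a joint): How far the left (+y end) bolt, with its cap, has sunk (m): 0 at the start. Two bolts are tight and give hardly 1 mm; the loose one, another at each start, gives under 2 to 4 N, sinks 6 mm to its stop and stays down (pulling it up takes some 15 N).
- cap_left (a joint): Opening of the left (+y end) cap (rad): 0 shut, 1.57 upright, stop at 1.6. The tab rises and swings away from the robot about the hinge axis, which runs along the unit's y, 68 mm behind the tab's grip point and 8 mm below it when shut, and sinks with the bolt. A light spring shuts the cap from any angle; about 1 N at the tab holds it open.
- flap_left: The left (+y end) flip cap itself: aluminium cover 48 x 44 x 23 mm high with the thumb tab on its front, 70 g. Origin on the hinge axis; axes as the drive unit's when shut, turning about y as it opens.
- crown_mid (a point): Centre of the flat crown (48 x 44 mm) of the middle bolt's flip cap, where to tap: 69 mm above the bench with the cap shut and the bolt not sunk. The cap sits on the bolt, so a tap on the crown pushes the bolt.
- tab_mid (a point): Grip point of the middle cap's thumb tab: 16 mm wide (along the unit's y), 8 mm thick, sticking out 30 mm towards the robot; the point is mid width and thickness, 17 mm from the cap's front wall, 13 mm from the tip, 58 mm above the bench (28 above the frame) when shut. Turns with the cap. Pinched across its width by the fingertips, it turns between the pads as the cap swings.
- bolt_mid (a joint): How far the middle bolt, with its cap, has sunk (m): 0 at the start. Two bolts are tight and give hardly 1 mm; the loose one, another at each start, gives under 2 to 4 N, sinks 6 mm to its stop and stays down (pulling it up takes some 15 N).
- cap_mid (a joint): Opening of the middle cap (rad): 0 shut, 1.57 upright, stop at 1.6. The tab rises and swings away from the robot about the hinge axis, which runs along the unit's y, 68 mm behind the tab's grip point and 8 mm below it when shut, and sinks with the bolt. A light spring shuts the cap from any angle; about 1 N at the tab holds it open.
- flap_mid: The middle flip cap itself: aluminium cover 48 x 44 x 23 mm high with the thumb tab on its front, 70 g. Origin on the hinge axis; axes as the drive unit's when shut, turning about y as it opens.
- crown_right (a point): Centre of the flat crown (48 x 44 mm) of the right (-y end) bolt's flip cap, where to tap: 69 mm above the bench with the cap shut and the bolt not sunk. The cap sits on the bolt, so a tap on the crown pushes the bolt.
- tab_right (a point): Grip point of the right (-y end) cap's thumb tab: 16 mm wide (along the unit's y), 8 mm thick, sticking out 30 mm towards the robot; the point is mid width and thickness, 17 mm from the cap's front wall, 13 mm from the tip, 58 mm above the bench (28 above the frame) when shut. Turns with the cap. Pinched across its width by the fingertips, it turns between the pads as the cap swings.
- bolt_right (a joint): How far the right (-y end) bolt, with its cap, has sunk (m): 0 at the start. Two bolts are tight and give hardly 1 mm; the loose one, another at each start, gives under 2 to 4 N, sinks 6 mm to its stop and stays down (pulling it up takes some 15 N).
- cap_right (a joint): Opening of the right (-y end) cap (rad): 0 shut, 1.57 upright, stop at 1.6. The tab rises and swings away from the robot about the hinge axis, which runs along the unit's y, 68 mm behind the tab's grip point and 8 mm below it when shut, and sinks with the bolt. A light spring shuts the cap from any angle; about 1 N at the tab holds it open.
- flap_right: The right (-y end) flip cap itself: aluminium cover 48 x 44 x 23 mm high with the thumb tab on its front, 70 g. Origin on the hinge axis; axes as the drive unit's when shut, turning about y as it opens.
- wrench: Steel wrench, 170 mm long, lying on the bench just in front of the drive unit; bystander. Origin under its middle, x along it.
- grease_pot: Small steel grease tin, 31 mm across and 28 mm high, standing on the unit's frame behind the row of bolts, between the middle and the left one; bystander. Origin under its centre.
- pliers_red: Red-handled pliers, 160 mm long, 13 mm high, lying on the right of the unit; bystander. Origin under the pivot.
- pliers_blue: Blue-handled pliers, 160 mm long, 13 mm high, lying on the left of the unit; bystander. Origin under the pivot.
- barrel: Six-sided black rubber tumbling barrel, 130 mm across, 186 mm high with its lid, standing on the far left; bystander. Origin under its centre.
- shot_jar: Jar of steel shot, 76 mm across and 95 mm high, on the right; bystander. Origin under its centre.
- tape_roll: Roll of tape lying flat, 100 mm across, 24 mm high, near right; bystander. Origin under its centre.
- file: File with a wooden handle, 250 mm long, 22 mm high, near left; bystander. Origin under the ferrule, x towards the blade.

How it is judged:
By the outcome, as a careful person would: the job done as asked, in the order asked, and still so for the second after the job is handed in, while the arm keeps its last pose, push and grip.
It also fails if it takes over 45 s, if anything falls off the work surface, if the arm or the gripper's body presses on something with over 40 N, if the wrist force passes 120 N, or if a joint passes its speed limit or range.

## Working session

There is one attempt and no reset: what is moved stays moved. The work goes in short steps, each a Python script; the robot and the scene stay as the last script left them, time stands still between calls to the robot, and variables do not carry over. Pictures are saved under pics/ and viewed, at most 10 in all, crops included, and the job is handed in when it is done.

```bash
mkdir -p pics; ls; python3 - <<'E'
from cell import bot
import cv2,numpy as np
for c in("top","scene"):
    im=bot.camera(c); cv2.imwrite(f"pics/{c}0.png",im[:,:,::-1])
    k=bot.calibration(c); print(c,k["mtx"].round(1).tolist(),k["extrinsics"].round(4).tolist())
    for t in["drive","tab_left","tab_mid","tab_right","flap_mid","wrench","grease_pot"]:
        print(t,[(np.round(d["bbox"]).tolist(),round(d["confidence"],2)) for d in bot.search_frame(c,t)][:4])
print(bot.calibration("wrist"),bot.read_clock(),bot.read_tool_rot(),bot.read_ft_force())
E
```

```text
pics
top [[510.4, 0.0, 315.7], [0.0, 510.4, 201.5], [0.0, 0.0, 1.0]] [[0.0251, -0.9997, 0.0057, -0.003], [-0.9882, -0.0257, -0.1507, 0.4889], [0.1508, -0.0019, -0.9886, 1.7557], [0.0, 0.0, 0.0, 1.0]]
drive [([277.0, 104.0, 133.0, 109.0], 0.77), ([339.0, 179.0, 14.0, 27.0], 0.16)]
tab_left [([341.0, 177.0, 13.0, 26.0], 0.69), ([304.0, 181.0, 16.0, 23.0], 0.59), ([278.0, 107.0, 131.0, 103.0], 0.55)]
tab_mid [([341.0, 177.0, 11.0, 27.0], 0.77), ([305.0, 182.0, 15.0, 22.0], 0.74)]
tab_right [([376.0, 177.0, 15.0, 20.0], 0.76)]
flap_mid [([338.0, 178.0, 18.0, 21.0], 0.47), ([448.0, 194.0, 31.0, 24.0], 0.16)]
wrench []
grease_pot [([341.0, 178.0, 13.0, 23.0], 0.61), ([278.0, 103.0, 134.0, 109.0], 0.41)]
scene [[475.7, 0.0, 310.7], [0.0, 475.7, 201.8], [0.0, 0.0, 1.0]] [[-0.4113, 0.9113, -0.0163, 0.2173], [0.7151, 0.3116, -0.6257, -0.2782], [-0.5652, -0.269, -0.7799, 1.8915], [0.0, 0.0, 0.0, 1.0]]
drive [([188.0, 195.0, 163.0, 127.0], 0.72)]
tab_left [([311.0, 212.0, 14.0, 21.0], 0.59)]
tab_mid [([309.0, 210.0, 16.0, 26.0], 0.4), ([311.0, 208.0, 15.0, 24.0], 0.25)]
tab_right [([237.0, 199.0, 14.0, 16.0], 0.76)]
flap_mid [([272.0, 204.0, 15.0, 17.0], 0.57)]
wrench [([268.0, 191.0, 48.0, 14.0], 0.6)]
grease_pot [([293.0, 226.0, 7.0, 11.0], 0.4)]
{'mtx': array([[322.8377555 ,   0.        , 313.29197613],
       [  0.        , 322.8377555 , 200.34201981],
       [  0.        ,   0.        ,   1.        ]]), 'hand_eye': array([[-2.22003868e-04, -9.66126524e-01, -2.58068772e-01,
         6.61517439e-02],
       [ 9.99998492e-01,  2.29978173e-04, -1.72121385e-03,
         7.09397184e-04],
       [ 1.72226054e-03, -2.58068765e-01,  9.66125016e-01,
        -1.42685714e-01],
       [ 0.00000000e+00,  0.00000000e+00,  0.00000000e+00,
         1.00000000e+00]])} 0.8 [-4.27662884e-06  1.99565943e-01  9.79884398e-01  2.14017806e-05] [-0.21975984  0.37741743  0.40037269]
```

```bash
python3 - <<'E'
import cv2,numpy as np
a=cv2.imread("pics/top0.png")[90:240,250:450]; b=cv2.imread("pics/scene0.png")[180:330,180:380]
a=cv2.resize(a,None,fx=4,fy=4,interpolation=cv2.INTER_CUBIC); cv2.imwrite("pics/a.png",a)
b=cv2.resize(b,None,fx=4,fy=4,interpolation=cv2.INTER_CUBIC); cv2.imwrite("pics/b.png",b)
E
```

```text
(no output)
```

View pics/a.png

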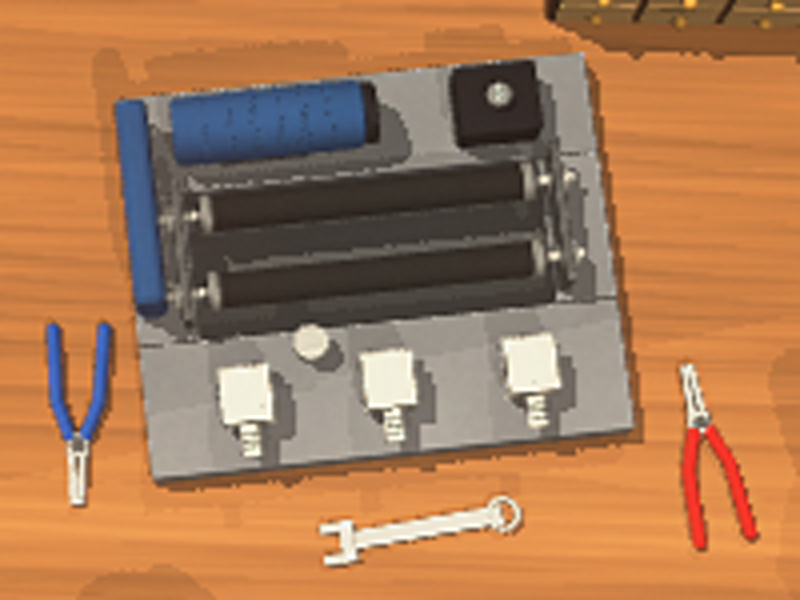

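View pics/b.png

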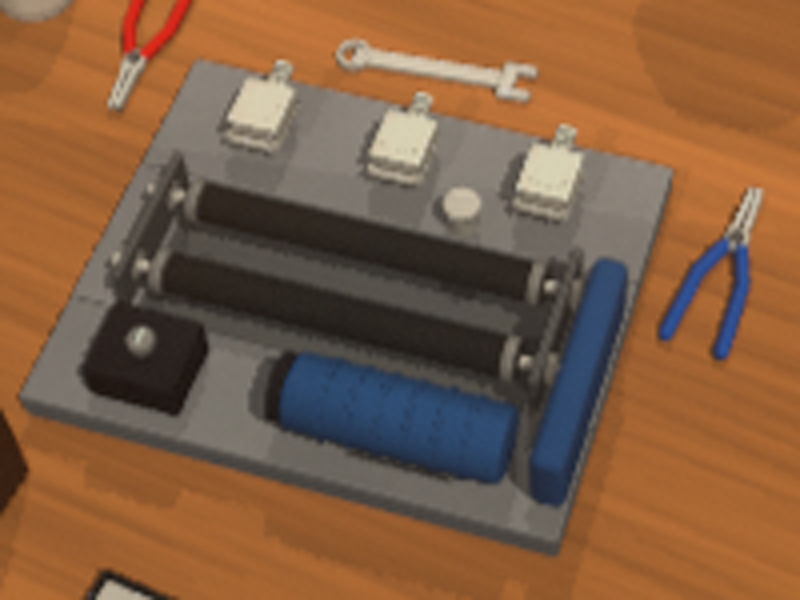

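```bash
cat > h.py <<'E'
from cell import bot
import cv2,numpy as np
from scipy.spatial.transform import Rotation as R
from scipy.optimize import least_squares
def proj(c,E=None):
    k=bot.calibration(c); return k["mtx"]@(k["extrinsics"] if E is None else E)[:3]
def wristE():
    p=bot.read_position();q=np.array(bot.read_tool_rot())
    T=np.eye(4);T[:3,:3]=R.from_quat(q[[1,2,3,0]]).as_matrix();T[:3,3]=p
    return np.linalg.inv(T@bot.calibration("wrist")["hand_eye"])
def tri(Ps,uv):
    A=np.vstack([[u*P[2]-P[0],v*P[2]-P[1]] for P,(u,v) in zip(Ps,uv)])
    X=np.linalg.svd(A)[2][-1];return X[:3]/X[3]
def px(P,X):
    x=P@np.append(X,1);return x[:2]/x[2]
def down(yaw,pitch=0.):
    # tool z down (tilted), tool y along unit's y (yaw); x of tool = away
    m=R.from_euler('z',yaw)*R.from_euler('y',pitch)*R.from_matrix([[-1,0,0],[0,1,0],[0,0,-1]])
    q=m.as_quat();return q[[3,0,1,2]]
E
python3 - <<'E'
from h import *
Ps=[proj("top"),proj("scene")]
f=lambda a,o:(np.array(a)+.5)/4-.5+o
T=[(246,394),(389,378),(531,362)];S=[(550,172),(405,140),(262,110)]
X=np.array([tri(Ps,[f(t,[250,90]),f(s,[180,180])]) for t,s in zip(T,S)]);print(X.round(4))
d=X[0]-X[2];print(np.arctan2(-d[0],d[1]))
T=[(252,440),(394,424),(538,411)];S=[(566,134),(422,102),(282,70)]
print(np.array([tri(Ps,[f(t,[250,90]),f(s,[180,180])]) for t,s in zip(T,S)]).round(4))
q=np.array(bot.read_tool_rot());print(R.from_quat(q[[1,2,3,0]]).as_matrix().round(2))
yaw=np.arctan2(-d[0],d[1])
for w in (0,np.pi):
  print(bot.solve_ik(X[1]+[-.1,0,.2],down(yaw+w)))
E
```

```text
[[ 0.531   0.0259  0.0681]
 [ 0.5482 -0.0971  0.0668]
 [ 0.5662 -0.2209  0.0644]]
0.14178159526042092
[[ 0.4905  0.0208  0.0674]
 [ 0.5077 -0.1018  0.0675]
 [ 0.5226 -0.2265  0.0654]]
[[-0.92  0.39  0.  ]
 [ 0.39  0.92  0.  ]
 [ 0.    0.   -1.  ]]
[-0.37450822  0.13252166 -0.35246249  1.08581217  0.         -0.51628982]
[-0.37450822  0.13252166 -0.35246249  1.08581217  0.          2.62530283]
```

```bash
python3 - <<'E'
from h import *
yaw=.142;c=np.array([.548,-.097,.067])
ux=np.array([np.cos(yaw),np.sin(yaw),0]);uy=np.array([-np.sin(yaw),np.cos(yaw),0])
import json
for i,s in enumerate((.07,-.07)):
    bot.move_pose(c-ux*.06+uy*s+[0,0,.18],down(yaw))
    E=wristE();im=bot.camera("wrist");cv2.imwrite(f"pics/w{i}.png",im[:,:,::-1]);np.save(f"E{i}.npy",E)
    for t in["tab_left","tab_mid","tab_right","flap_left","grease_pot"]:
        print(t,[(np.round(d["bbox"],1).tolist(),round(d["confidence"],2)) for d in bot.search_frame("wrist",t)][:4])
print(bot.read_clock())
E
```

```text
tab_left [([340.7, 183.6, 45.7, 72.3], 0.76), ([14.8, 0.0, 27.4, 2.3], 0.35)]
tab_mid [([227.2, 185.2, 46.5, 70.0], 0.87), ([227.0, 183.6, 45.9, 71.9], 0.5)]
tab_right [([99.6, 179.9, 62.2, 73.7], 0.89)]
flap_left [([449.1, 160.3, 50.6, 124.8], 0.68), ([345.6, 184.2, 39.5, 70.2], 0.61), ([340.3, 181.3, 43.2, 75.0], 0.27)]
grease_pot [([297.8, 248.1, 23.7, 32.7], 0.96), ([339.4, 181.6, 49.3, 73.6], 0.73), ([101.3, 177.4, 62.0, 75.6], 0.65)]
tab_left [([464.0, 181.4, 59.5, 74.6], 0.65)]
tab_mid [([359.7, 184.5, 45.2, 70.5], 0.94)]
tab_right [([238.8, 180.0, 48.2, 78.3], 0.57)]
flap_left [([468.6, 182.7, 52.2, 73.3], 0.93), ([353.5, 183.0, 49.3, 70.1], 0.18)]
grease_pot [([545.9, 162.1, 71.4, 123.1], 0.66), ([440.2, 251.5, 1.6, 8.4], 0.43)]
4.175
```

View pics/w0.png

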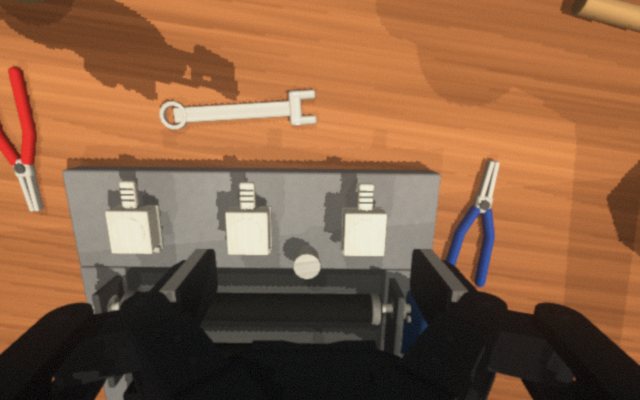

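View pics/w1.png

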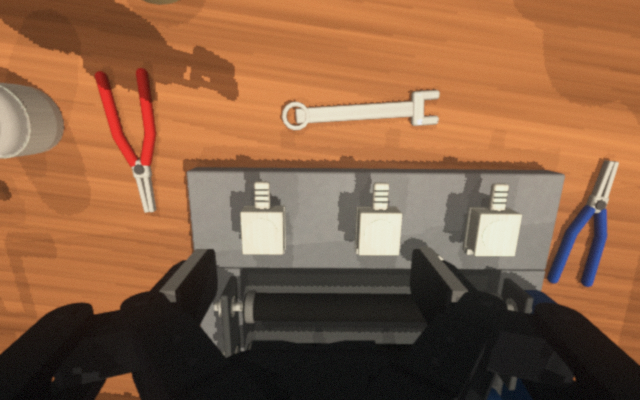

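```bash
python3 - <<'E'
from h import *
P=[bot.calibration("wrist")["mtx"]@np.load(f"E{i}.npy")[:3] for i in(0,1)]
cr=np.array([[(365,231.5),(248.5,231.5),(131,230)],[(495,232),(379.5,231),(263,231)]],float)
tp=np.array([[(366.5,184),(247,183),(127.5,182)],[(500,184),(381,184),(262,183)]],float)
for n,m in(("crown",cr),("tip",tp)):
    print(n,np.array([tri(P,m[:,j]) for j in range(3)]).round(4).tolist())
def f(v):
    x,y,a,zc,zt,dx=v;c,s=np.cos(a),np.sin(a);r=[]
    for j,l in enumerate((.125,0,-.125)):
        for i in(0,1):
            r+=list(px(P[i],[x-s*l,y+c*l,zc])-cr[i,j])
            r+=list(px(P[i],[x-s*l-c*dx,y+c*l-s*dx,zt])-tp[i,j])
    return r
o=least_squares(f,[.548,-.097,.142,.068,.06,.05]);print(o.x.round(4),np.sqrt(np.mean(o.fun**2)))
E
```

```text
crown [[0.5273, 0.0287, 0.06], [0.5435, -0.096, 0.0627], [0.5594, -0.2198, 0.0652]]
tip [[0.4758, 0.0214, 0.056], [0.4928, -0.1033, 0.0573], [0.5091, -0.2269, 0.0586]]
[ 0.5433 -0.0963  0.1353  0.0631  0.0578  0.0513] 0.3331764383781886
```

```bash
cat >> h.py <<'E'
yaw=.1365;C=np.array([.545,-.0965,.067])   # mid crown
ux=np.array([np.cos(yaw),np.sin(yaw),0]);uy=np.array([-np.sin(yaw),np.cos(yaw),0]);uz=np.array([0,0,1.])
E
python3 - <<'E'
from h import *
bot.set_gripper(0.0)
q=down(yaw)
for n,l in(("right",-.125),("mid",0),("left",.125)):
    p=C+uy*l; p[2]=.1
    bot.move_pose(p,q)
    f0=bot.read_ft_force()[2]
    a=p.copy();a[2]=.077;bot.move_linear(a,.08)
    a[2]=.052;h=bot.move_linear(a,.02,until_force=1.5);z1=bot.read_position()[2];F1=bot.read_ft_force()[2]-f0
    a[2]=z1-.012;h2=bot.move_linear(a,.02,until_force=7);z2=bot.read_position()[2];F2=bot.read_ft_force()[2]-f0
    print(n,h,z1,F1,h2,z2,F2,bot.read_clock())
    bot.move_linear(p,.15)
    if z1-z2>.004 or z1<.06: break
E
```

```text
right True 0.06812568091696909 -1.1821624052611879 True 0.0627545355386636 5.743687305682455 7.1
```

```bash
python3 - <<'E'
from h import *
q=down(yaw)
for n,l in(("mid",0),("right",-.125)):
    p=C+uy*l; p[2]=.1
    bot.move_pose(p,q)
    a=p.copy();a[2]=.077;bot.move_linear(a,.08);bot.wait(.1)
    f0=bot.read_ft_force()[2]
    a[2]=.055;h=bot.move_linear(a,.02,until_force=5);z1=bot.read_position()[2];F1=bot.read_ft_force()[2]-f0
    print(n,h,z1,f0,F1,bot.read_clock())
    bot.move_linear(p,.15)
E
```

```text
mid True 0.06801039774451788 -0.47311801121959507 5.96662383949302 9.2083
right True 0.06277495178940784 0.1293027978309082 6.654831255095134 11.4167
```

```bash
python3 - <<'E'
from h import *
q=down(yaw)
g=C-uy*.125-ux*.043; g[2]=.040
bot.set_gripper(0.5,20)
bot.move_pose(g+uz*.06,q)
E=wristE();im=bot.camera("wrist");cv2.imwrite("pics/g0.png",im[:,:,::-1])
P=bot.calibration("wrist")["mtx"]@E[:3]
T=C-uy*.125-ux*.041;T[2]=.052;print(px(P,T))
print(bot.move_linear(g,.08,until_force=6),bot.read_position(),bot.read_ft_force())
im=bot.camera("wrist");cv2.imwrite("pics/g1.png",im[:,:,::-1]);print(bot.read_clock())
E
```

```text
[311.6382507  228.41076207]
False [ 0.51979096 -0.22638144  0.04033979] [ 0.69162902 -0.00638854 -0.36124341]
13.5917
```

View pics/g0.png

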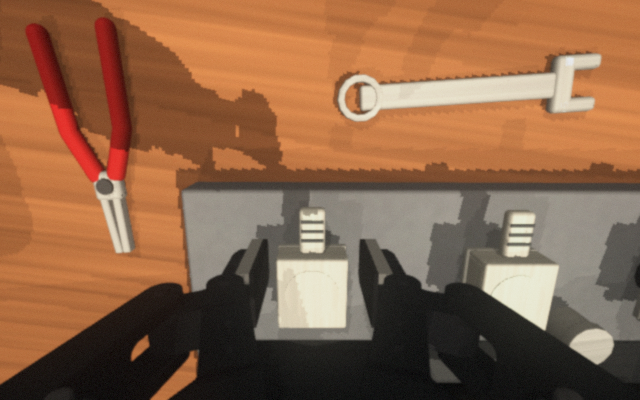

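View pics/g1.png

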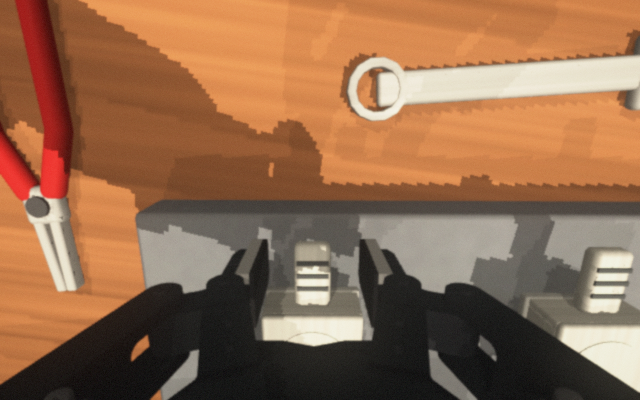

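```bash
python3 - <<'E'
from h import *
bot.set_gripper(0.0,25)
print("grip",bot.read_gripper_width(),bot.read_finger_force(),bot.read_clock())
p0=np.array(bot.read_position());f0=np.array(bot.read_ft_force());print(f0)
rx,rz=-.071,.008;dr=0.
for th in np.append(np.arange(.1,1.45,.1),1.47):
    c,s=np.cos(th),np.sin(th)
    v=np.array([rx*c+rz*s,rz*c-rx*s]);rad=v/np.linalg.norm(v)
    d=v-[rx,rz]+rad*dr
    bot.move_linear(p0+ux*d[0]+uz*d[1],.06)
    F=np.array(bot.read_ft_force())-f0;Fr=F@ux*rad[0]+F[2]*rad[1];Ft=F@ux*rad[1]-F[2]*rad[0]
    dr+=np.clip(Fr,-8,8)*.0002
    print(round(th,2),"Fr %.1f Ft %.1f dr %.4f"%(Fr,Ft,dr))
    if abs(Fr)>14: print("stop");break
print(bot.read_position(),bot.read_finger_force(),bot.read_gripper_width())
for c in("wrist","scene"): cv2.imwrite(f"pics/s_{c}.png",bot.camera(c)[:,:,::-1])
b=cv2.imread("pics/s_scene.png")[150:260,200:360]
cv2.imwrite("pics/s_sc.png",cv2.resize(b,None,fx=5,fy=5,interpolation=cv2.INTER_CUBIC))
print(bot.read_clock())
E
```

```text
grip 0.18153411713887238 29.660907983779907 13.9417
[ 0.35668885 -1.8874779   0.42426725]
0.1 Fr -1.4 Ft -2.5 dr -0.0003
0.2 Fr -2.7 Ft -1.9 dr -0.0008
0.3 Fr 0.0 Ft -2.7 dr -0.0008
0.4 Fr -0.6 Ft -2.7 dr -0.0009
0.5 Fr -0.4 Ft -2.3 dr -0.0010
0.6 Fr -0.7 Ft -2.3 dr -0.0012
0.7 Fr -0.8 Ft -2.6 dr -0.0013
0.8 Fr -1.5 Ft -3.1 dr -0.0016
0.9 Fr -0.9 Ft -3.4 dr -0.0018
1.0 Fr -0.3 Ft -3.2 dr -0.0019
1.1 Fr -0.2 Ft -3.8 dr -0.0019
1.2 Fr -0.5 Ft -2.9 dr -0.0020
1.3 Fr -0.8 Ft -3.4 dr -0.0022
1.4 Fr -0.1 Ft -2.7 dr -0.0022
1.47 Fr 1.6 Ft -3.9 dr -0.0018
[ 0.59073214 -0.2171133   0.101951  ] 26.310592889785767 0.17917298689521516
18.0333
```

View pics/s_wrist.png

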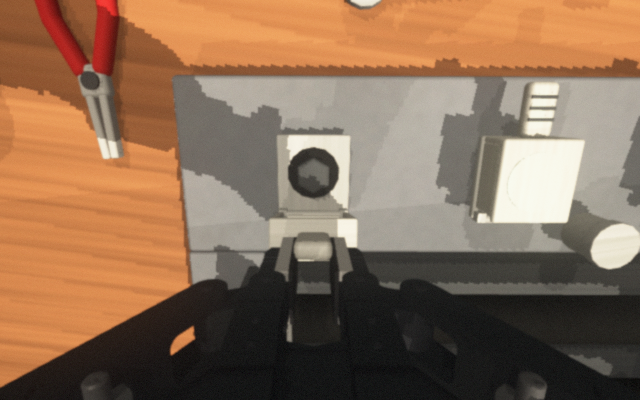

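View pics/s_sc.png

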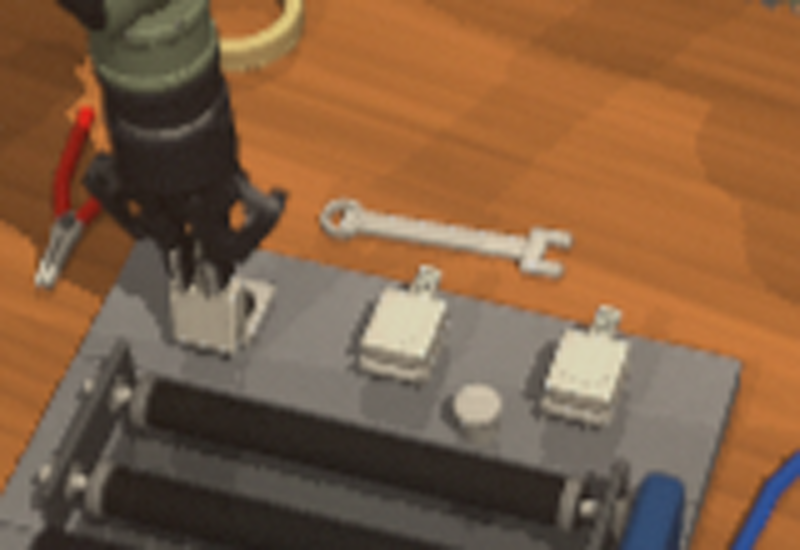

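The cap is standing nearly upright with the tab at (313,246) between the pads. The bolt is exposed at (313,172), and the other two caps are shut. I'm handing in.

```bash
python3 - <<'E'
from cell import bot
bot.wait(.5);print(bot.read_ft_force(),bot.read_position(),bot.read_finger_force(),bot.read_clock())
print(bot.close_job())
E
```

```text
[-3.85086829 -2.3186696   3.61461239] [ 0.59092694 -0.21709925  0.10192455] 26.454575657844543 18.5333
the job is handed in; nothing more can be done
None
```

The right-hand bolt is the loose one: its cap sank about 6 mm under the tap, the middle one held, and I left the left one untapped. Its cap is lifted to about 1.47 rad and was still held there at about 18.5 s when I handed the job in.

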